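Build the flattening pile in the print studio

TASK

Two carved printing blocks have to be pressed flat: first set the iron weight off the grey press bed and stand it in the middle of the cork mat, letting go of it there. Then build the pile on the bed: the large carved block at the bottom, the plain plywood board on it, the small carved block on that and the weight upright on top, each centred on the one below, blocks and board lying flat as they lie now, with their long sides in line with the bed's. Leave the two tins and the jar that stand among these things where they are.

Things in the scene. Friction and masses are not known exactly. Their poses are not given: they have to be found in the camera images.
- bed_top (a point): Centre of the upper face of the press bed, a grey laminate slab fixed to the bench, 130 (x) x 90 (y) x 12 mm high; upper face 12 mm above the bench. Its x axis runs along its long sides, z up. At the start the iron weight stands on it.
- mat_top (a point): Centre of the upper face of the cork mat, fixed to the bench, 95 x 95 x 5 mm, upper face 5 mm above the bench, empty at the start.
- big_c (a point): Centre (half-way up) of the large carved printing block: pale wood with a grey lino face on top carved with a pale leaf pattern; 110 (x) x 64 (y) x 22 mm high, about 120 g. Lies flat on the bench, face up. x along its long sides, z up.
- board_c (a point): Centre (half-way up) of the plain plywood board, no carving; 100 (x) x 56 (y) x 18 mm high, about 70 g. Lies flat on the bench. x along its long sides, z up.
- small_c (a point): Centre (half-way up) of the small carved printing block, made like the large one; 80 (x) x 46 (y) x 22 mm high, about 70 g. Lies flat on the bench, face up. x along its long sides, z up.
- weight_c (a point): Centre (half-way up) of the iron weight, 36 mm above its underside, z up: a dark round body 52 mm in diameter and 34 mm high with an upright bright cylindrical handle on its axis, 24 mm in diameter and 38 mm long, 72 mm high in all; about 0.6 kg. Can be held by the handle. At the start it stands on the press bed.
- tin_c (a point): Centre of a red ink tin, 70 mm in diameter, 55 mm high, loose; to be left where it is.
- jar_c (a point): Centre of an amber glass jar with a black cap, 56 mm in diameter, 65 mm high, loose; to be left where it is.
- flat_c (a point): Centre of a flat bare-steel tin, 66 mm in diameter, 32 mm high, loose; to be left where it is.
Things that resemble listed ones, but are neither listed nor needed, are in the scene too. Leave any blue or pink look-alike of the part that bears big_c alone.

How it is judged:
On the way:
1. the weight stands released on the cork mat, within 25 mm of its middle (horizontal distance between weight_c and mat_top below 0.025 m and z of weight_c in the frame of mat_top between 0.031 and 0.041 m and angle between weight_c's own z axis and vertical below 0.1 rad and linear speed of weight below 0.02 m/s and contact force between the fingers and weight below 0.2 N), for 0.2 s.
At the end, for the whole second after the job is handed in: From the bottom up: press bed, large carved block, plain board, small carved block, iron weight. Each is centred within 12 mm on the one below and rests on it (height within 5 mm), tilted by less than 0.1 rad, the long sides of blocks and board within 0.2 rad of the bed's, all at rest (horizontal distance between big_c and bed_top below 0.012 m and z of big_c in the frame of bed_top between 0.006 and 0.016 m and horizontal distance between board_c and big_c below 0.012 m and z of board_c in the frame of big_c between 0.015 and 0.025 m and horizontal distance between small_c and board_c below 0.012 m and z of small_c in the frame of board_c between 0.015 and 0.025 m and horizontal distance between weight_c and small_c below 0.012 m and z of weight_c in the frame of small_c between 0.042 and 0.052 m and angle between the x axis of each of big_c, board_c, small_c and the x axis of bed_top, either way round below 0.2 rad and angle between each of big_c, board_c, small_c, weight_c's own z axis and vertical below 0.1 rad and linear speed of each of big, board, small, weight below 0.02 m/s); the robot touches nothing.
It fails at once if the red tin is shifted by more than 25 mm or tipped (distance of tin_c from where it was at the start of the episode above 0.025 m or angle between tin_c's own z axis and vertical above 0.4 rad).
It fails at once if the jar is shifted by more than 25 mm or tipped (distance of jar_c from where it was at the start of the episode above 0.025 m or angle between jar_c's own z axis and vertical above 0.4 rad).
It fails at once if the flat tin is shifted by more than 25 mm or tipped (distance of flat_c from where it was at the start of the episode above 0.025 m or angle between flat_c's own z axis and vertical above 0.4 rad).
It also fails if it takes over 136 s, if anything falls off the work surface, if the arm or the gripper's body presses on something with over 40 N, if the wrist force passes 120 N, or if a joint passes its speed limit or range.

ROBOT

A 6-joint arm with a two-finger parallel gripper is mounted at the origin on the work surface. World frame = base frame: x ahead of the robot, y to its left, z up, the work surface at z = 0. Lengths are in m, angles in rad, forces in N, time in s.
With the tool pointing down it reaches from about 0.3 to 0.75 m from the base axis. Payload 8.5 kg.
Tool frame: the origin (TCP) lies between the finger pads; the fingertips stand manip.finger_overhang ahead of it and the grasp point (between the pads) lies 3 mm ahead of it (manip.finger_overhang is the distance from the TCP to the fingertips, in m); z points along the fingers, y is the line along which they close (so a half turn about z gives the same grasp; the last joint's range is limited). The gripper opens to 85 mm and grips with 20 to 120 N. Pads are 22 mm wide; open, the fingers measure 114 mm over their backs; the gripper's body (76 mm by 85 mm) begins 54 mm behind the grasp point. The pads swing forward as they close: fully open they stand 13 mm farther back than shut.
Start: joints at [-0.215, 0.381, 1.297, -0, 1.464, -0.215], TCP at [0.55, 0, 0.253] pointing down, gripper open.
Joint ranges: [-3.11, 3.11], [-0.89, 2.33], [0.22, 2.48], [-1.42, 4.56], [0.17, 2.85], [-2.88, 2.88]. Speed limits (rad/s): [2.39, 2.39, 3.14, 3.14, 3.14, 3.14].

INTERFACE

Orientations are given as a unit quaternion [x, y, z, w].
In Python, from bench import state, vision, hand_in, manip gives the robot as it stands. The module is installed in compiled form; this text tells all that it offers.
- The arm moves only by the shell command python3 -m creep 'ROWS' [FORCE]. ROWS is JSON, a list of rows, each an object with "gripper": the closure, from -1 (fully open) to 1 (shut); "translation": the shift along the world's x, y, z in m, a list of three; "turn": the turn about the world's z in rad. A call has 1 to 8 rows; each row shifts and turns the commanded pose from where the row before left it; what a row does not reach is not made up. A row lasts 1/8 s, in which the tool goes at most 62.5 mm and 10.7 degrees, less where a joint would pass 70% of its speed; a pose out of reach is approached as far as the arm can. A call with a gripper value outside its range is refused whole. The fingers move at their own pace and stop on an object; FORCE is the grip in N (left out, the last holds). Time passes only in rows, so rows that do not move let the fingers close. It gives the time, the measured TCP pose, the force, the opening and the grip force at its end, in the units of the state.
- state(): the state, without advancing time (a new reading comes with each control period).
- vision.camera(name): name is "scene" or "side" or "wrist"; returns a dict with "img" (480x640x3 uint8, red, green, blue), "fov_y" (degrees; the focal length in pixels is half the picture's height over the tangent of half this angle, whatever the lens; pixels are square), "cx", "cy" (the principal point, pixels), "dist" ([k1, k2, p1, p2, k3] as OpenCV has them; the pictures are not rectified), "xyz" and "orientation" of the camera in the world. Camera axes: x right, y down, z forward; pixel columns grow to the right and rows downward; lengths in m; the calibration is good to about 2 mm. A picture is of the moment at which its call begins. There is no depth.
- hand_in(): hands the job in; it is judged then, once.
The state is a dict: "clock": time; "joint_pos": joint angles; "qvel": joint speeds; "effort": joint torques, N m; "position": TCP position; "eef_rot": TCP orientation; "ft_force": force on the tool from outside, world axes, zero at the start; "torque": the same for the moment, N m; "finger_gap": opening from 0.0 (shut) to 1.0 (fully open); "grasp_force": force on a finger pad.
Only numpy, scipy, OpenCV 4.12 (cv2) and the standard library are available. Lean on these libraries where they do the work, as an engineer would, in place of code of your own. Each camera call takes 0.05 s, during which the arm holds its last target. There are 200 camera calls.

## Working session

There is one attempt and no reset: what is moved stays moved. The work goes in short steps, Python scripts to look and compute and a shell command to move; the robot and the scene stay as the last step left them, time stands still between calls to the robot, and variables do not carry over. Pictures are saved under pics/ and viewed, at most 14 in all, crops included, and the job is handed in when it is done.

```bash
mkdir -p pics
cat > h.py <<'E'
import numpy as np, cv2
from scipy.spatial.transform import Rotation as R
from bench import state, vision, manip
def snap(n,f=None):
    c=vision.camera(n)
    if f: cv2.imwrite('pics/'+f,c['img'][:,:,::-1])
    return c
def K(c):
    f=240/np.tan(np.radians(c['fov_y'])/2)
    return np.array([[f,0,c['cx']],[0,f,c['cy']],[0,0,1.]])
def cast(c,px,z):
    p=cv2.undistortPoints(np.array(px,float).reshape(-1,1,2),K(c),np.array(c['dist'],float)).reshape(-1,2)
    d=R.from_quat(c['orientation']).apply(np.c_[p,np.ones(len(p))])
    o=np.array(c['xyz']); return o+d*((z-o[2])/d[:,2])[:,None]
E
python3 - <<'E'
from h import *
import pickle
for n in('scene','side','wrist'):
    c=snap(n,n+'0.png'); pickle.dump(c,open(n+'0.pkl','wb')); print(n,c['fov_y'],c['xyz'],c['orientation'])
print(manip.finger_overhang,state())
E
```

```text
scene 56.628426166703505 [1.12967517 0.317684   0.71638211] [ 0.47764049  0.7820834  -0.34375986 -0.20502261]
side 48.88352534085691 [ 0.02081247 -0.8110184   0.91618923] [ 0.88170801 -0.23018127  0.11437523 -0.39563352]
wrist 71.934761501142 [0.54953762 0.06821119 0.37262637] [ 9.90791516e-01 -7.10709455e-05 -7.30446743e-04  1.35394359e-01]
0.022 {'clock': 0.15, 'joint_pos': array([-2.15301567e-01,  3.81047358e-01,  1.29803015e+00, -3.15083264e-06,
        1.46358409e+00, -2.15315248e-01]), 'qvel': array([-0.00021075, -0.00248265, -0.00239546,  0.00072082,  0.00035584,
        0.00058111]), 'effort': array([ 1.94521621e-03, -4.48624384e+01, -2.31344014e+01, -1.86937300e-04,
        3.77541786e-03, -1.65174959e-05]), 'position': array([5.49808319e-01, 3.79666438e-05, 2.52869363e-01]), 'eef_rot': array([ 7.07101723e-01,  7.07111637e-01, -2.89779066e-04, -4.49104210e-04]), 'ft_force': array([-0.86530407, -0.16317419,  0.15729189]), 'torque': array([-0.00389319,  0.00634124,  0.00119358]), 'grasp_force': 0.0, 'finger_gap': 0.9983433963811632}
```

View pics/scene0.png

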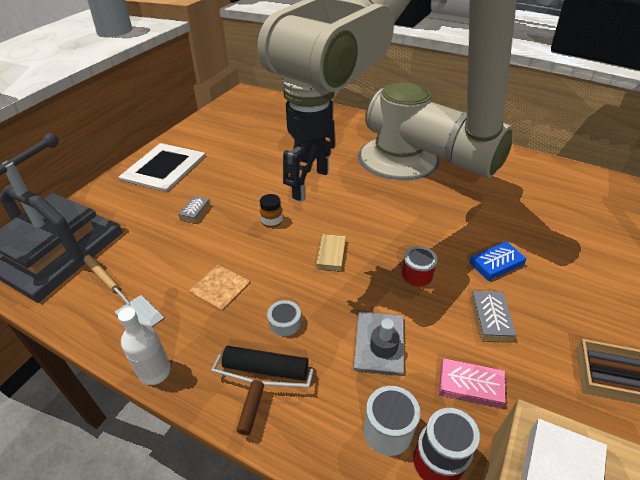

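View pics/side0.png

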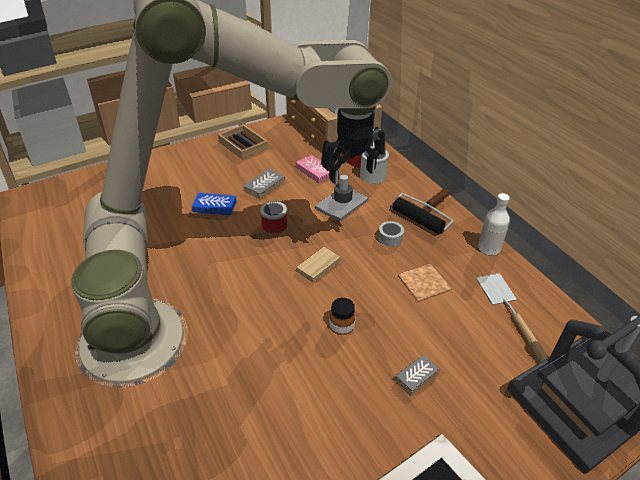

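View pics/wrist0.png

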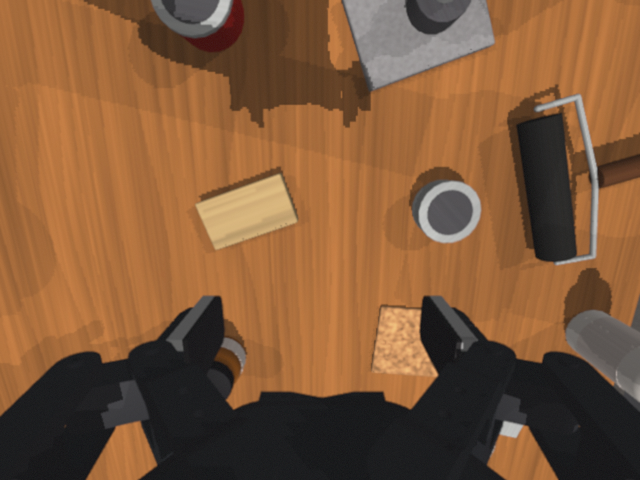

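The scene image shows these candidates:
- **Large block:** grey carved block at (493,315). The blue (498,260) and pink (473,382) ones are look-alikes.
- **Small block:** grey carved at (195,209).
- **Board:** (332,252).
- **Weight on bed:** (385,340).
- **Mat:** (220,287).
- **Obstacles:** red tin (420,266), with another red tin at (447,440); flat tin (284,318), with a taller grey tin at (391,420); jar (270,210).

I pick the grey blocks and check them in a close crop.

```bash
cat > m.py <<'E'
from h import *
def rect(c,roi,z,lo,hi,f=None):
    "min-area rect of largest low/high HSV blob in roi, cast on plane z: centre, sizes, yaw of long side"
    x0,y0,x1,y1=roi; hsv=cv2.cvtColor(c['img'],cv2.COLOR_RGB2HSV)
    m=np.zeros(hsv.shape[:2],np.uint8); m[y0:y1,x0:x1]=cv2.inRange(hsv,lo,hi)[y0:y1,x0:x1]
    m=cv2.morphologyEx(m,cv2.MORPH_CLOSE,np.ones((5,5))); m=cv2.morphologyEx(m,cv2.MORPH_OPEN,np.ones((3,3)))
    k=max(cv2.findContours(m,cv2.RETR_EXTERNAL,cv2.CHAIN_APPROX_NONE)[0],key=cv2.contourArea)
    w=cast(c,k.reshape(-1,2),z)[:,:2]
    (cx,cy),(a,b),t=cv2.minAreaRect((w*1000).astype(np.float32))
    if a<b: a,b,t=b,a,t+90
    return np.round([cx,cy,a,b,(t+90)%180-90],1), k
E
python3 - <<'E'
from m import *
import pickle
S,D,W=[pickle.load(open(n+'0.pkl','rb')) for n in('scene','side','wrist')]
g=((0,0,60),(179,70,255)); 
for nm,c,roi,z,l in[('big',S,(465,280,525,350),.022,g),('big',D,(240,163,290,200),.022,g),('small',S,(170,190,215,228),.022,g),('small',D,(385,350,445,398),.022,g),
 ('board',S,(310,228,352,275),.018,((15,60,150),(35,160,255))),('board',D,(290,240,345,285),.018,((15,60,150),(35,160,255))),('board',W,(180,160,310,260),.018,((15,60,120),(35,160,255))),
 ('bed',S,(345,305,410,380),.012,((0,0,60),(179,60,255))),('bed',D,(312,170,372,222),.012,((0,0,60),(179,60,255))),
 ('mat',S,(180,258,255,312),.005,((8,60,185),(25,190,255))),('mat',D,(395,258,455,305),.005,((8,60,185),(25,190,255)))]:
    try: print(nm,rect(c,roi,z,*l)[0])
    except Exception as e: print(nm,e)
for nm,p,q,z in[('tin',(421,257),(273,208),.055),('jar',(270,201),(343,305),.065),('flat',(284,310),(391,229),.032),('wt',(388,325),(343,180),.084),('tall',(392,405),(375,155),.07)]:
    print(nm,np.round(cast(S,[p],z)[0]*1000),np.round(cast(D,[q],z)[0]*1000))
a=cv2.resize(S['img'][270:360,440:560],(480,360)); b=cv2.resize(S['img'][185:230,165:225],(480,360),interpolation=2)
cv2.imwrite('pics/crop1.png',np.vstack([a,b])[:600,:,::-1])
E
```

```text
big [489.6 373.9 112.7  65.   23.8]
big [486.7 370.3 112.6  67.6  24.6]
small [ 488.9 -373.8   83.    47.9    9.9]
small [ 485.4 -377.5   81.5   47.     9.6]
board [467.7   4.  101.1  57.1  19. ]
board [466.7   3.3  99.2  55.7  18.9]
board [467.1   4.6 100.2  56.5  19.1]
bed [647.2 193.7 135.   89.3  19.7]
bed [665.3 208.4 219.2 129.   40.9]
mat [ 664.8 -181.3  180.2  150.3  -62.9]
mat [ 662.7 -183.1  126.6   93.3   83.9]
tin [439. 202.  55.] [440. 203.  55.]
jar [ 429. -178.   65.] [ 425. -182.   65.]
flat [677.   5.  32.] [682.   6.  32.]
wt [658. 207.  84.] [645. 190.  84.]
tall [789. 266.  70.] [805. 273.  70.]
```

View pics/crop1.png

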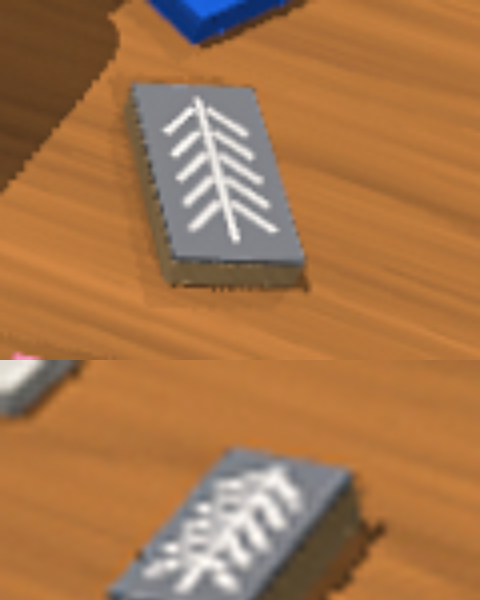

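The crop confirms both choices: grey lino with a pale leaf, sizes about 110x64 and 80x46. Next I move over the bed for a closer look.

```bash
python3 -m creep '[{"gripper":-1,"translation":[0.025,0.05,0],"turn":0},{"gripper":-1,"translation":[0.025,0.05,0],"turn":0},{"gripper":-1,"translation":[0.025,0.05,0],"turn":0},{"gripper":-1,"translation":[0.025,0.05,0],"turn":0},{"gripper":-1,"translation":[0,0,0],"turn":0},{"gripper":-1,"translation":[0,0,0],"turn":0}]' 60
python3 - <<'E'
from m import *
c=snap('wrist','w1.png'); import pickle; pickle.dump(c,open('w1.pkl','wb'))
S=snap('scene','s1.png');D=snap('side','d1.png');pickle.dump((S,D),open('sd1.pkl','wb'))
print(cast(S,[(190,285),(218,265),(250,285),(221,308)],.005).mean(0))
E
```

```text
clock: 0.9
position: [0.6498, 0.1997, 0.2528]
eef_rot: [0.707, 0.707, -0.001, -0.0]
ft_force: [0.3, -0.1, 0.2]
finger_gap: 0.997
grasp_force: 0.0
[ 0.66493197 -0.16448903  0.005     ]
```

View pics/w1.png

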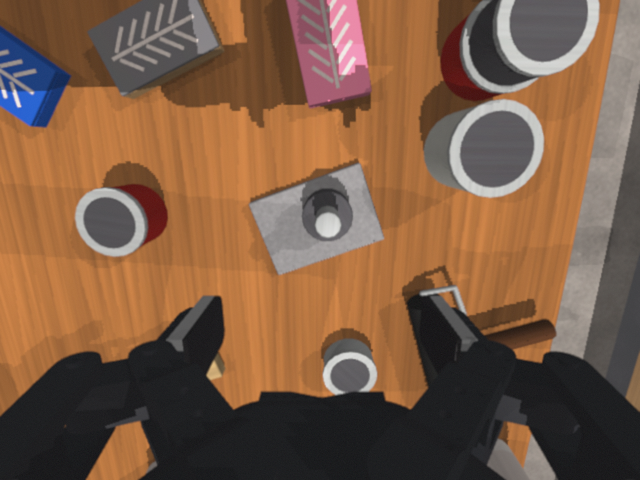

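The wrist image shows the bed with corners near (250,201), (360,161), (383,239) and (278,275). The handle top is at (327,223).

Run:
```python
from m import *
import pickle
c=pickle.load(open('w1.pkl','rb'));S,D=pickle.load(open('sd1.pkl','rb'))
r,k=rect(c,(235,150,395,285),.012,(0,0,60),(179,60,255)); print('bed',r)
print('bed hand',cast(c,[(250,201),(360,161),(383,239),(278,275)],.012).mean(0))
g=cv2.cvtColor(c['img'],cv2.COLOR_RGB2GRAY)[205:245,305:350]
m=(g>165).astype(np.uint8); n,l,s,ce=cv2.connectedComponentsWithStats(m); i=1+s[1:,4].argmax(); p=ce[i]+[305,205]
print(s[i],p,'handle',cast(c,[p],.084))
for n,c,roi in(('S',S,(180,255,260,318)),('D',D,(392,255,460,308))):
    x0,y0,x1,y1=roi; h=cv2.cvtColor(c['img'],cv2.COLOR_RGB2HSV)[y0:y1,x0:x1]
    print(n,h[30,37],h[30,33],h[2,2])
```

```text
bed [643.6 193.8 128.9  89.5  19.8]
bed hand [0.6442676  0.19419918 0.012     ]
[ 11   8  25  24 465] [327.87526882 224.64731183] handle [[0.65473621 0.20510832 0.084     ]]
S [ 15 137 208] [ 15 138 202] [ 14 172 190]
D [ 14 119 170] [ 14 119 223] [ 12 145 176]
```

```bash
python3 -m creep '[{"gripper":-1,"translation":[0.005,0.0055,-0.05],"turn":0},{"gripper":-1,"translation":[0,0,-0.05],"turn":0},{"gripper":-1,"translation":[0,0,-0.05],"turn":0},{"gripper":-1,"translation":[0,0,-0.03],"turn":0},{"gripper":0.3,"translation":[0,0,0],"turn":0},{"gripper":1,"translation":[0,0,0],"turn":0},{"gripper":1,"translation":[0,0,0],"turn":0},{"gripper":1,"translation":[0,0,0],"turn":0}]' 60
python3 -m creep '[{"gripper":1,"translation":[0,0,0],"turn":0},{"gripper":1,"translation":[0,0,0],"turn":0},{"gripper":1,"translation":[0,0,0.03],"turn":0},{"gripper":1,"translation":[0,0,0.04],"turn":0},{"gripper":1,"translation":[0,0,0.04],"turn":0},{"gripper":1,"translation":[0,0,0.04],"turn":0},{"gripper":1,"translation":[0,0,0],"turn":0}]'
```

```text
clock: 2.05
position: [0.6554, 0.2055, 0.0751]
eef_rot: [0.707, 0.707, 0.001, 0.001]
ft_force: [-2.8, -0.3, 6.8]
finger_gap: 0.268
grasp_force: 58.5
clock: 2.92
position: [0.6556, 0.2057, 0.2258]
eef_rot: [0.707, 0.707, 0.002, 0.002]
ft_force: [-0.1, -0.1, -7.4]
finger_gap: 0.262
grasp_force: 60.5
```

Run:
```python
from m import *
import pickle
S,D=pickle.load(open('sd1.pkl','rb'))
a=cv2.resize(S['img'][250:325,175:265],None,fx=4.4,fy=4.4,interpolation=2); b=cv2.resize(D['img'][250:325,385:475],None,fx=4.4,fy=4.4,interpolation=2)
cv2.imwrite('pics/mat.png',np.hstack([a,b])[:,:,::-1])
```

```text
(no output)
```

View pics/mat.png

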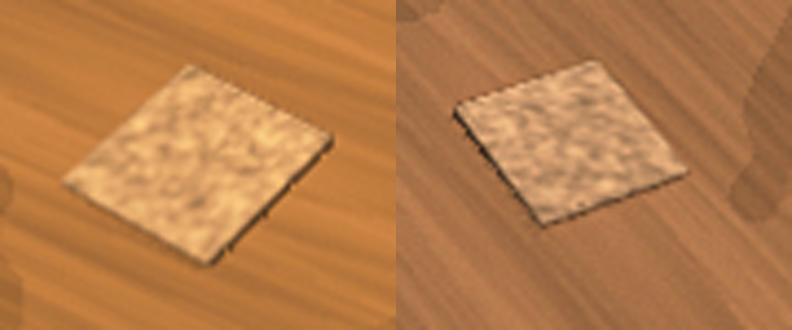

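Mat corners in the crops: left (190,66), (333,138), (208,264), (63,181); right (597,62), (686,172), (546,224), (458,109).

```bash
python3 - <<'E'
from m import *
import pickle
S,D=pickle.load(open('sd1.pkl','rb'))
for c,p,o in((S,[(190,66),(333,138),(208,264),(63,181)],(175,250)),(D,[(201,62),(290,172),(150,224),(62,109)],(385,250))):
    w=cast(c,np.array(p)/4.4+o,.005)[:,:2]*1000; print(w.mean(0),np.linalg.norm(w-np.roll(w,1,0),axis=1))
E
python3 -m creep '[{"gripper":1,"translation":[0.0,-0.04,0],"turn":0},{"gripper":1,"translation":[0.0,-0.05,0],"turn":0},{"gripper":1,"translation":[0.0,-0.05,0],"turn":0},{"gripper":1,"translation":[0.0,-0.05,0],"turn":0},{"gripper":1,"translation":[0.0,-0.05,0],"turn":0},{"gripper":1,"translation":[0,-0.05,0],"turn":0},{"gripper":1,"translation":[0,-0.04,0],"turn":0},{"gripper":1,"translation":[0,-0.04,0],"turn":0}]'
```

```text
[ 666.90467599 -161.69313773] [91.89119449 93.09426228 92.81955116 93.50528077]
[ 663.58908743 -170.16365427] [91.34478794 92.25425054 89.66423245 92.72849481]
clock: 3.92
position: [0.6541, -0.1656, 0.2199]
eef_rot: [0.707, 0.707, -0.001, -0.002]
ft_force: [0.1, 0.5, -6.3]
finger_gap: 0.263
grasp_force: 60.1
```

```bash
python3 -m creep '[{"gripper":1,"translation":[0.011,0,-0.04],"turn":0},{"gripper":1,"translation":[0,0,-0.05],"turn":0},{"gripper":1,"translation":[0,0,-0.04],"turn":0},{"gripper":1,"translation":[0,0,-0.015],"turn":0},{"gripper":1,"translation":[0,0,0],"turn":0}]'
python3 - <<'E'
from bench import state
s=state();print(s['position'],s['ft_force'])
E
```

```text
clock: 4.55
position: [0.6655, -0.1643, 0.0769]
eef_rot: [0.707, 0.707, -0.0, -0.001]
ft_force: [-0.5, 0.3, -5.8]
finger_gap: 0.263
grasp_force: 59.8
[ 0.66547902 -0.16426515  0.07693151] [-0.46356396  0.33336705 -5.77503484]
```

```bash
python3 -m creep '[{"gripper":1,"translation":[0,0,-0.005],"turn":0},{"gripper":1,"translation":[0,0,-0.002],"turn":0},{"gripper":1,"translation":[0,0,-0.001],"turn":0},{"gripper":1,"translation":[0,0,-0.001],"turn":0},{"gripper":1,"translation":[0,0,0],"turn":0}]'
```

```text
clock: 5.18
position: [0.666, -0.1645, 0.0694]
eef_rot: [0.707, 0.707, 0.0, 0.0]
ft_force: [0.2, 0.3, -6.8]
finger_gap: 0.261
grasp_force: 59.9
```

```bash
python3 -m creep '[{"gripper":1,"translation":[0,0,-0.001],"turn":0},{"gripper":1,"translation":[0,0,-0.001],"turn":0},{"gripper":1,"translation":[0,0,0],"turn":0}]'
```

```text
clock: 5.55
position: [0.6661, -0.1646, 0.0682]
eef_rot: [0.707, 0.707, 0.0, 0.0]
ft_force: [-3.0, 0.9, 2.3]
finger_gap: 0.263
grasp_force: 61.1
```

```bash
python3 -m creep '[{"gripper":0,"translation":[0,0,0],"turn":0},{"gripper":-1,"translation":[0,0,0],"turn":0},{"gripper":-1,"translation":[0,0,0],"turn":0},{"gripper":-1,"translation":[0,0,0],"turn":0},{"gripper":-1,"translation":[0,0,0.02],"turn":0},{"gripper":-1,"translation":[0,0,0.05],"turn":0},{"gripper":-1,"translation":[0,0,0.06],"turn":0},{"gripper":-1,"translation":[0,0,0.06],"turn":0}]'
python3 -m creep '[{"gripper":-1,"translation":[-0.02,0.058,0],"turn":-0.15},{"gripper":-1,"translation":[-0.02,0.058,0],"turn":-0.15},{"gripper":-1,"translation":[-0.02,0.058,0],"turn":-0.15},{"gripper":-1,"translation":[-0.02,0.058,0],"turn":-0.15},{"gripper":-1,"translation":[-0.02,0.058,0],"turn":-0.15},{"gripper":-1,"translation":[-0.02,0.058,0],"turn":-0.15},{"gripper":-1,"translation":[-0.02,0.058,0],"turn":-0.15},{"gripper":-1,"translation":[-0.02,0.058,0],"turn":-0.1}]'
python3 -m creep '[{"gripper":-1,"translation":[-0.018,0.04,0],"turn":0},{"gripper":-1,"translation":[0,0.033,0],"turn":0},{"gripper":-1,"translation":[0,0,0],"turn":0},{"gripper":-1,"translation":[0,0,0],"turn":0}]'
python3 - <<'E'
from m import *
c=snap('wrist','w2.png'); import pickle; pickle.dump(c,open('w2.pkl','wb'))
S=snap('scene','s2.png');pickle.dump(S,open('s2.pkl','wb'))
E
```

```text
clock: 6.55
position: [0.6657, -0.1644, 0.2593]
eef_rot: [0.707, 0.707, 0.0, 0.0]
ft_force: [0.9, -0.6, 0.7]
finger_gap: 1.0
grasp_force: 0.0
clock: 7.55
position: [0.5051, 0.3013, 0.2575]
eef_rot: [0.978, 0.207, 0.0, -0.0]
ft_force: [1.1, 0.7, 0.0]
finger_gap: 0.997
grasp_force: 0.0
clock: 8.05
position: [0.4881, 0.3719, 0.2572]
eef_rot: [0.978, 0.209, -0.0, 0.0]
ft_force: [-0.1, -0.5, -0.8]
finger_gap: 0.995
grasp_force: 0.0
```

View pics/w2.png

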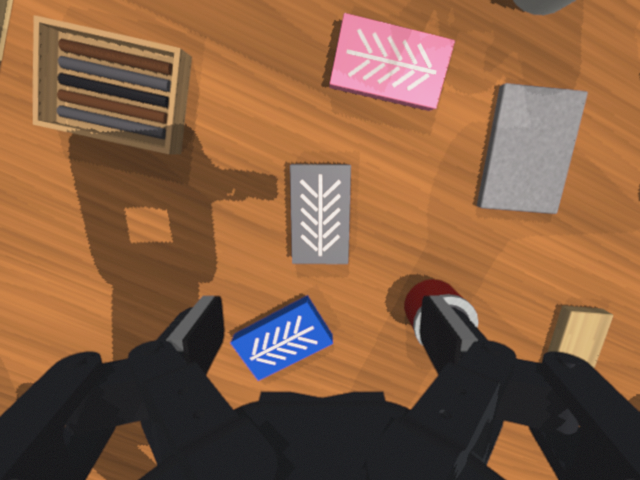

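View pics/s2.png

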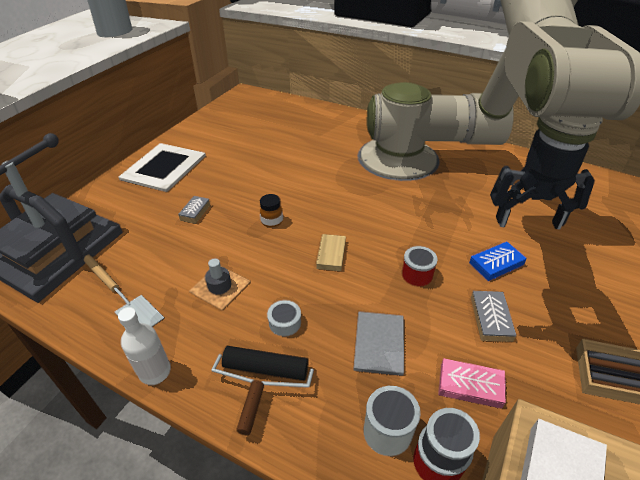

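The wrist image shows the large block at (320,213) in line between the jaws, the bed empty at (530,150), and blue at (283,338), which is clear. The scene image shows the weight standing on the mat at (217,280).

Run:
```python
from m import *
import pickle
c=pickle.load(open('w2.pkl','rb')); S=pickle.load(open('s2.pkl','rb'))
g=((0,0,60),(179,70,255))
print('big',rect(c,(280,155,360,272),.022,*g)[0]); print('bed',rect(c,(470,75,595,222),.012,*g)[0]); print('bedS',rect(S,(345,305,410,380),.012,*g)[0])
e=R.from_quat(state()['eef_rot']).as_matrix(); print(e[:,1],np.degrees(np.arctan2(e[1,1],e[0,1])),state()['position'])
```

```text
big [487.8 374.3 109.4  64.   23.9]
bed [642.5 196.1 129.   93.4  19.8]
bedS [647.8 193.9 135.8  89.4  19.8]
[ 4.07280342e-01 -9.13303181e-01  1.53914168e-04] -65.96589547569775 [0.48830924 0.37147416 0.25741347]
```

```bash
python3 -m creep '[{"gripper":-1,"translation":[0,0.0025,-0.05],"turn":0},{"gripper":-1,"translation":[0,0,-0.06],"turn":0},{"gripper":-1,"translation":[0,0,-0.06],"turn":0},{"gripper":-1,"translation":[0,0,-0.04],"turn":0},{"gripper":-1,"translation":[0,0,-0.018],"turn":0},{"gripper":-1,"translation":[0,0,0],"turn":0}]'
python3 -m creep '[{"gripper":0,"translation":[0,0,0],"turn":0},{"gripper":1,"translation":[0,0,0],"turn":0},{"gripper":1,"translation":[0,0,0],"turn":0},{"gripper":1,"translation":[0,0,0],"turn":0}]' 50
```

```text
clock: 8.9
position: [0.4883, 0.3746, 0.0293]
eef_rot: [0.978, 0.209, -0.0, 0.0]
ft_force: [-0.3, -0.2, 0.2]
finger_gap: 1.0
grasp_force: 0.0
clock: 9.4
position: [0.4889, 0.3754, 0.0317]
eef_rot: [0.978, 0.209, 0.002, -0.0]
ft_force: [0.0, -1.6, 5.2]
finger_gap: 0.729
grasp_force: 55.0
```

```bash
python3 -m creep '[{"gripper":1,"translation":[0,0,0.02],"turn":0},{"gripper":1,"translation":[0,0,0.04],"turn":0},{"gripper":1,"translation":[0,0,0.05],"turn":0},{"gripper":1,"translation":[0.03,-0.035,0.03],"turn":-0.02},{"gripper":1,"translation":[0.035,-0.04,0],"turn":-0.02},{"gripper":1,"translation":[0.035,-0.04,0],"turn":-0.02},{"gripper":1,"translation":[0.035,-0.04,0],"turn":-0.012},{"gripper":1,"translation":[0.021,-0.0245,0],"turn":0}]'
python3 -m creep '[{"gripper":1,"translation":[0,0,0],"turn":0},{"gripper":1,"translation":[0,0,0],"turn":0}]'
python3 - <<'E'
from m import *
c=snap('wrist','w3.png')
E
```

```text
clock: 10.4
position: [0.6454, 0.1933, 0.1706]
eef_rot: [0.985, 0.173, 0.001, 0.0]
ft_force: [0.1, 0.2, -1.8]
finger_gap: 0.726
grasp_force: 55.0
clock: 10.65
position: [0.6435, 0.1961, 0.1701]
eef_rot: [0.985, 0.174, 0.0, -0.0]
ft_force: [0.8, 0.0, -1.2]
finger_gap: 0.729
grasp_force: 55.0
```

View pics/w3.png

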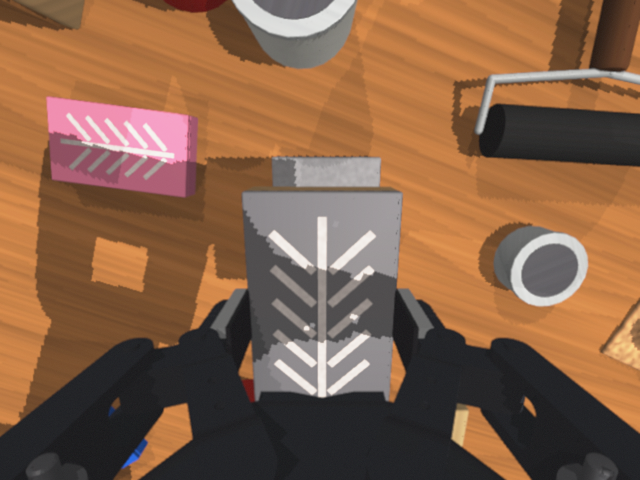

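The block is held level and in line with the bed. Lower it.

```bash
python3 -m creep '[{"gripper":1,"translation":[0.0005,-0.001,-0.04],"turn":0},{"gripper":1,"translation":[0,0,-0.045],"turn":0},{"gripper":1,"translation":[0,0,-0.03],"turn":0},{"gripper":1,"translation":[0,0,-0.006],"turn":0},{"gripper":1,"translation":[0,0,0],"turn":0},{"gripper":1,"translation":[0,0,-0.002],"turn":0},{"gripper":1,"translation":[0,0,-0.002],"turn":0},{"gripper":1,"translation":[0,0,0],"turn":0}]'
```

```text
clock: 11.7
position: [0.6446, 0.1945, 0.0446]
eef_rot: [0.985, 0.173, 0.0, -0.0]
ft_force: [-0.3, 0.2, -0.8]
finger_gap: 0.724
grasp_force: 55.0
```

```bash
python3 -m creep '[{"gripper":1,"translation":[0,0,-0.001],"turn":0},{"gripper":1,"translation":[0,0,-0.001],"turn":0},{"gripper":1,"translation":[0,0,0],"turn":0}]'
```

```text
clock: 12.08
position: [0.6446, 0.1945, 0.0437]
eef_rot: [0.985, 0.174, 0.0, 0.0]
ft_force: [-3.4, -0.8, 7.7]
finger_gap: 0.728
grasp_force: 56.0
```

```bash
python3 -m creep '[{"gripper":0.2,"translation":[0,0,0],"turn":0},{"gripper":-1,"translation":[0,0,0],"turn":0},{"gripper":-1,"translation":[0,0,0],"turn":0},{"gripper":-1,"translation":[0,0,0.03],"turn":0},{"gripper":-1,"translation":[0,0,0.06],"turn":0},{"gripper":-1,"translation":[0,0,0.06],"turn":0},{"gripper":-1,"translation":[0,0,0.06],"turn":0},{"gripper":-1,"translation":[0,0,0],"turn":0}]'
python3 - <<'E'
from m import *
import pickle
c=snap('wrist','w4.png'); pickle.dump(c,open('w4.pkl','wb'))
E
python3 -m creep '[{"gripper":-1,"translation":[-0.04,-0.04,0],"turn":0},{"gripper":-1,"translation":[-0.04,-0.045,0],"turn":0},{"gripper":-1,"translation":[-0.04,-0.045,0],"turn":0},{"gripper":-1,"translation":[-0.035,-0.04,0],"turn":-0.015},{"gripper":-1,"translation":[-0.022,-0.02,0],"turn":0},{"gripper":-1,"translation":[0,0,0],"turn":0},{"gripper":-1,"translation":[0,0,0],"turn":0}]'
python3 - <<'E'
from m import *
import pickle
c=snap('wrist','w5.png'); pickle.dump(c,open('w5.pkl','wb'))
a=pickle.load(open('w4.pkl','rb'))
cv2.imwrite('pics/w45.png',np.vstack([cv2.resize(i['img'],(400,300)) for i in(a,c)])[:,:,::-1])
E
```

```text
clock: 13.08
position: [0.6457, 0.1948, 0.2579]
eef_rot: [0.985, 0.174, 0.005, 0.0]
ft_force: [0.1, 0.0, -0.7]
finger_gap: 0.999
grasp_force: 0.0
clock: 14.0
position: [0.4676, 0.0048, 0.2515]
eef_rot: [0.986, 0.166, -0.001, -0.0]
ft_force: [-0.7, 0.3, -0.3]
finger_gap: 1.003
grasp_force: 0.0
```

View pics/w45.png

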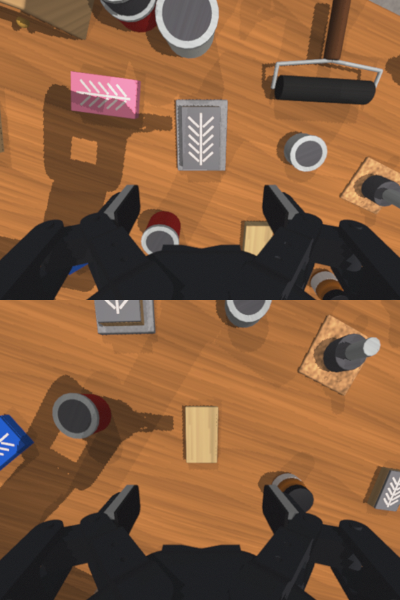

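The top half shows the block on the bed at (200,135), slightly left of centre. The bottom half shows the board at (201,434) between the jaws.

Run:
```python
from m import *
import pickle
a=pickle.load(open('w4.pkl','rb'));c=pickle.load(open('w5.pkl','rb'))
h=cv2.cvtColor(a['img'],cv2.COLOR_RGB2HSV); print([h[y,x].tolist() for x,y in((300,185),(300,250),(310,170),(357,200),(356,240),(320,268))])
print('whole',rect(a,(270,150,372,275),.012,(0,0,60),(179,60,255))[0])
for hi in(125,135,145): print('big',hi,rect(a,(270,150,372,275),.034,(0,0,60),(179,60,hi))[0])
print('board',rect(c,(285,170,360,270),.018,(15,60,100),(35,170,255))[0])
v=h[150:280:1,:,2]; print(h[230,270:372,2].tolist()); print(h[152:280,322,2].tolist())
e=R.from_quat(state()['eef_rot']).as_matrix();print(np.degrees(np.arctan2(e[1,1],e[0,1])),state()['position'])
```

```text
[[158, 8, 133], [165, 8, 131], [12, 32, 103], [8, 6, 161], [0, 5, 159], [156, 10, 131]]
whole [644.4 193.4 128.8  89.1  19.8]
big 125 [634.9 229.2 102.9  10.2  20. ]
big 135 [642.3 198.3 112.   73.4  19.9]
big 145 [646.6 199.2 121.1  74.8  20.2]
board [467.1   4.7  99.1  57.1  19.1]
[185, 186, 186, 188, 189, 190, 192, 193, 193, 193, 181, 138, 115, 124, 143, 122, 102, 100, 101, 99, 95, 102, 132, 141, 140, 141, 139, 134, 130, 130, 142, 184, 226, 235, 229, 197, 156, 135, 131, 133, 134, 133, 134, 149, 183, 221, 234, 232, 214, 195, 228, 236, 231, 205, 222, 235, 234, 222, 183, 150, 138, 135, 136, 135, 135, 136, 150, 187, 222, 232, 225, 186, 149, 137, 136, 138, 137, 137, 138, 136, 133, 128, 138, 147, 158, 163, 162, 160, 161, 160, 156, 154, 168, 183, 187, 187, 187, 185, 184, 182, 180, 178]
[162, 162, 162, 166, 169, 169, 161, 139, 128, 136, 141, 143, 146, 149, 150, 151, 129, 103, 102, 124, 137, 139, 138, 136, 137, 137, 136, 143, 172, 212, 226, 228, 230, 233, 234, 233, 230, 229, 230, 234, 235, 235, 236, 235, 233, 232, 232, 233, 234, 233, 233, 231, 231, 231, 231, 231, 232, 234, 235, 235, 234, 234, 234, 235, 234, 232, 232, 233, 233, 234, 233, 234, 233, 232, 230, 231, 231, 232, 231, 232, 233, 231, 228, 229, 231, 233, 234, 232, 231, 230, 229, 228, 227, 227, 226, 228, 229, 230, 229, 231, 233, 232, 232, 231, 232, 231, 230, 230, 231, 232, 230, 217, 173, 138, 132, 133, 132, 131, 135, 149, 152, 157, 165, 170, 169, 167, 166, 164]
-70.8446294089042 [0.46781759 0.00493965 0.25159024]
```

Run:
```python
from m import *
import pickle
a=pickle.load(open('w4.pkl','rb'))
print(cast(a,[(291,230),(352,230),(321.5,170.5),(321.5,271)],.034)*1000)
w=cast(a,[(291,230),(352,230),(321.5,170.5),(321.5,271)],.034); print((w[0]+w[1])/2,(w[2]+w[3])/2)
```

```text
[[624.69647463 221.66798235  34.        ]
 [646.88627804 160.51575246  34.        ]
 [694.13283832 212.29577911  34.        ]
 [592.28616875 175.29271369  34.        ]]
[0.63579138 0.19109187 0.034     ] [0.6432095  0.19379425 0.034     ]
```

```bash
python3 -m creep '[{"gripper":-1,"translation":[-0.0005,0,-0.05],"turn":0},{"gripper":-1,"translation":[0,0,-0.06],"turn":0},{"gripper":-1,"translation":[0,0,-0.06],"turn":0},{"gripper":-1,"translation":[0,0,-0.04],"turn":0},{"gripper":-1,"translation":[0,0,-0.011],"turn":0},{"gripper":-1,"translation":[0,0,0],"turn":0}]'
python3 -m creep '[{"gripper":0,"translation":[0,0,0],"turn":0},{"gripper":1,"translation":[0,0,0],"turn":0},{"gripper":1,"translation":[0,0,0],"turn":0},{"gripper":1,"translation":[0,0,0],"turn":0},{"gripper":1,"translation":[0,0,0],"turn":0}]' 40
```

```text
clock: 14.8
position: [0.4674, 0.0048, 0.0314]
eef_rot: [0.986, 0.166, -0.0, -0.0]
ft_force: [0.1, -0.0, 0.5]
finger_gap: 1.0
grasp_force: 0.0
clock: 15.42
position: [0.4677, 0.0044, 0.033]
eef_rot: [0.986, 0.166, 0.001, 0.001]
ft_force: [-2.4, 1.0, 10.2]
finger_gap: 0.633
grasp_force: 40.1
```

```bash
python3 -m creep '[{"gripper":-0.6,"translation":[0,0,0],"turn":0},{"gripper":-0.6,"translation":[0,0,0.004],"turn":0},{"gripper":1,"translation":[0,0,0],"turn":0},{"gripper":1,"translation":[0,0,0],"turn":0},{"gripper":1,"translation":[0,0,0],"turn":0}]' 50
python3 -m creep '[{"gripper":1,"translation":[0,0,0.02],"turn":0},{"gripper":1,"translation":[0,0,0.04],"turn":0},{"gripper":1,"translation":[0,0,0.05],"turn":0},{"gripper":1,"translation":[0,0,0.03],"turn":0},{"gripper":1,"translation":[0.04,0.04,0],"turn":0.006},{"gripper":1,"translation":[0.04,0.045,0],"turn":0.006},{"gripper":1,"translation":[0.04,0.045,0],"turn":0},{"gripper":1,"translation":[0.035,0.04,0],"turn":0}]'
python3 -m creep '[{"gripper":1,"translation":[0.022,0.0195,0],"turn":0},{"gripper":1,"translation":[0,0,0],"turn":0},{"gripper":1,"translation":[0,0,0],"turn":0}]'
python3 - <<'E'
from m import *
c=snap('wrist','w6.png'); cv2.imwrite('pics/w6c.png',c['img'][120:440,140:500,::-1])
e=R.from_quat(state()['eef_rot']).as_matrix();print(np.degrees(np.arctan2(e[1,1],e[0,1])),state()['position'])
E
```

```text
clock: 16.05
position: [0.4702, 0.0039, 0.0401]
eef_rot: [0.986, 0.166, 0.005, 0.002]
ft_force: [-1.3, -4.7, 60.5]
finger_gap: 0.164
grasp_force: 31.0
clock: 17.05
position: [0.623, 0.1763, 0.1751]
eef_rot: [0.985, 0.172, -0.0, 0.0]
ft_force: [0.6, -0.7, 0.4]
finger_gap: 0.0
grasp_force: 0.0
clock: 17.42
position: [0.6435, 0.1935, 0.1751]
eef_rot: [0.985, 0.172, -0.0, 0.0]
ft_force: [0.5, -0.0, 0.3]
finger_gap: -0.001
grasp_force: 0.0
-70.22511318081266 [0.64343308 0.1932839  0.17537841]
```

View pics/w6c.png

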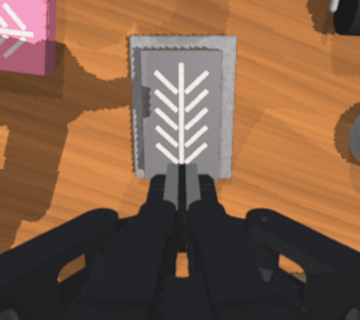

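The jaws are empty: the pads were too high and slid off the board, while the bed and large block are undisturbed. So the fingertips stand less far ahead when open, and I should grip lower. I go back and look.

```bash
python3 -m creep '[{"gripper":-1,"translation":[-0.04,-0.04,0.04],"turn":0},{"gripper":-1,"translation":[-0.04,-0.045,0.04],"turn":0},{"gripper":-1,"translation":[-0.04,-0.045,0],"turn":0},{"gripper":-1,"translation":[-0.035,-0.04,0],"turn":0},{"gripper":-1,"translation":[-0.022,-0.019,0],"turn":0},{"gripper":-1,"translation":[0,0,0],"turn":0},{"gripper":-1,"translation":[0,0,0],"turn":0}]'
python3 - <<'E'
from m import *
c=snap('wrist','w7.png')
print('board',rect(c,(265,150,380,280),.018,(15,60,100),(35,170,255))[0])
e=R.from_quat(state()['eef_rot']).as_matrix();print(np.degrees(np.arctan2(e[1,1],e[0,1])),state()['position'])
E
```

```text
clock: 18.35
position: [0.4764, 0.015, 0.2463]
eef_rot: [0.985, 0.172, 0.0, 0.0]
ft_force: [-0.2, -0.3, -0.2]
finger_gap: 1.0
grasp_force: 0.0
board [467.4   5.4 101.   57.1  19.1]
-70.17938089887721 [0.47658357 0.01522893 0.246134  ]
```

```bash
python3 -m creep '[{"gripper":-1,"translation":[-0.009,-0.01,-0.05],"turn":-0.013},{"gripper":-1,"translation":[0,0,-0.06],"turn":0},{"gripper":-1,"translation":[0,0,-0.06],"turn":0},{"gripper":-1,"translation":[0,0,-0.035],"turn":0},{"gripper":-1,"translation":[0,0,-0.015],"turn":0},{"gripper":-1,"translation":[0,0,-0.005],"turn":0},{"gripper":-1,"translation":[0,0,0],"turn":0}]'
python3 -m creep '[{"gripper":-0.4,"translation":[0,0,0],"turn":0},{"gripper":0.2,"translation":[0,0,0],"turn":0},{"gripper":0.2,"translation":[0,0,0],"turn":0},{"gripper":0.2,"translation":[0,0,0],"turn":0},{"gripper":0.2,"translation":[0,0,0],"turn":0}]' 50
```

```text
clock: 19.27
position: [0.4677, 0.0052, 0.0211]
eef_rot: [0.986, 0.166, 0.0, 0.0]
ft_force: [-0.2, -0.0, 0.3]
finger_gap: 1.0
grasp_force: 0.0
clock: 19.9
position: [0.4677, 0.005, 0.0219]
eef_rot: [0.986, 0.166, 0.001, 0.0]
ft_force: [-1.0, -0.2, 6.4]
finger_gap: 0.64
grasp_force: 53.2
```

```bash
python3 -m creep '[{"gripper":0.3,"translation":[0,0,0.03],"turn":0},{"gripper":0.3,"translation":[0,0,0.05],"turn":0},{"gripper":0.3,"translation":[0,0,0.05],"turn":0},{"gripper":0.3,"translation":[0.035,0.035,0.02],"turn":0.006},{"gripper":0.3,"translation":[0.04,0.045,0],"turn":0.006},{"gripper":0.3,"translation":[0.04,0.045,0],"turn":0},{"gripper":0.3,"translation":[0.04,0.04,0],"turn":0},{"gripper":0.3,"translation":[0.0215,0.024,0],"turn":0}]'
python3 -m creep '[{"gripper":0.3,"translation":[0,0,-0.04],"turn":0},{"gripper":0.3,"translation":[0,0,-0.03],"turn":0},{"gripper":0.3,"translation":[0,0,0],"turn":0},{"gripper":0.3,"translation":[0,0,0],"turn":0}]'
python3 - <<'E'
from m import *
print(state()['position'])
E
```

```text
clock: 20.9
position: [0.6448, 0.196, 0.1708]
eef_rot: [0.985, 0.172, 0.0, -0.0]
ft_force: [-0.1, 0.4, -1.7]
finger_gap: 0.64
grasp_force: 53.4
clock: 21.4
position: [0.6444, 0.194, 0.1027]
eef_rot: [0.985, 0.172, 0.001, 0.0]
ft_force: [-0.2, -0.4, -0.1]
finger_gap: 0.64
grasp_force: 53.4
[0.64442049 0.19403395 0.10268911]
```

Held. The surface is 34 mm up, so contact is expected at TCP about 0.055.

```bash
python3 -m creep '[{"gripper":0.3,"translation":[0,0,-0.03],"turn":0},{"gripper":0.3,"translation":[0,0,-0.012],"turn":0},{"gripper":0.3,"translation":[0,0,-0.003],"turn":0},{"gripper":0.3,"translation":[0,0,0],"turn":0},{"gripper":0.3,"translation":[0,0,-0.001],"turn":0},{"gripper":0.3,"translation":[0,0,0],"turn":0}]'
```

```text
clock: 22.15
position: [0.6443, 0.1941, 0.056]
eef_rot: [0.985, 0.172, 0.001, 0.0]
ft_force: [-0.4, -0.2, 3.6]
finger_gap: 0.641
grasp_force: 53.7
```

```bash
python3 -m creep '[{"gripper":-0.2,"translation":[0,0,-0.0005],"turn":0},{"gripper":-1,"translation":[0,0,0],"turn":0},{"gripper":-1,"translation":[0,0,0],"turn":0},{"gripper":-1,"translation":[0,0,0.03],"turn":0},{"gripper":-1,"translation":[0,0,0.06],"turn":0},{"gripper":-1,"translation":[0,0,0.06],"turn":0},{"gripper":-1,"translation":[0,0,0.05],"turn":0},{"gripper":-1,"translation":[0,0,0],"turn":0}]'
python3 - <<'E'
from m import *
import pickle
c=snap('wrist','w8.png'); pickle.dump(c,open('w8.pkl','wb'))
E
python3 -m creep '[{"gripper":-1,"translation":[-0.015,-0.052,0],"turn":-0.05},{"gripper":-1,"translation":[-0.015,-0.052,0],"turn":-0.05},{"gripper":-1,"translation":[-0.015,-0.052,0],"turn":-0.075},{"gripper":-1,"translation":[-0.015,-0.052,0],"turn":0},{"gripper":-1,"translation":[-0.015,-0.052,0],"turn":0},{"gripper":-1,"translation":[-0.015,-0.052,0],"turn":0},{"gripper":-1,"translation":[-0.015,-0.052,0],"turn":0},{"gripper":-1,"translation":[-0.015,-0.052,0],"turn":0}]'
python3 -m creep '[{"gripper":-1,"translation":[-0.015,-0.052,0],"turn":0},{"gripper":-1,"translation":[-0.015,-0.052,0],"turn":0},{"gripper":-1,"translation":[-0.007,-0.049,0],"turn":0},{"gripper":-1,"translation":[0,0,0],"turn":0},{"gripper":-1,"translation":[0,0,0],"turn":0}]'
python3 - <<'E'
from m import *
import pickle
c=snap('wrist','w9.png'); pickle.dump(c,open('w9.pkl','wb'))
a=pickle.load(open('w8.pkl','rb'))
print('board',rect(a,(255,130,385,290),.052,(15,60,100),(35,170,255))[0])
print('small',rect(c,(250,140,390,290),.022,(0,0,60),(179,70,255))[0])
e=R.from_quat(state()['eef_rot']).as_matrix();print(np.degrees(np.arctan2(e[1,1],e[0,1])),state()['position'])
cv2.imwrite('pics/w89.png',np.vstack([cv2.resize(i['img'],(400,300)) for i in(a,c)])[:,:,::-1])
E
```

```text
clock: 23.15
position: [0.6447, 0.1942, 0.2591]
eef_rot: [0.985, 0.172, 0.004, 0.0]
ft_force: [0.7, 0.5, -1.2]
finger_gap: 1.001
grasp_force: 0.0
clock: 24.2
position: [0.5227, -0.2233, 0.2527]
eef_rot: [0.996, 0.085, -0.001, -0.001]
ft_force: [0.3, -0.2, 0.9]
finger_gap: 1.002
grasp_force: 0.0
clock: 24.82
position: [0.4866, -0.3744, 0.253]
eef_rot: [0.996, 0.085, -0.001, -0.001]
ft_force: [0.8, 0.0, 0.8]
finger_gap: 1.005
grasp_force: 0.0
board [643.3 194.2  99.9  56.2  19.6]
small [ 486.3 -376.    79.    45.8   10.1]
-80.22733879229274 [ 0.48688043 -0.37395999  0.25356498]
```

View pics/w89.png

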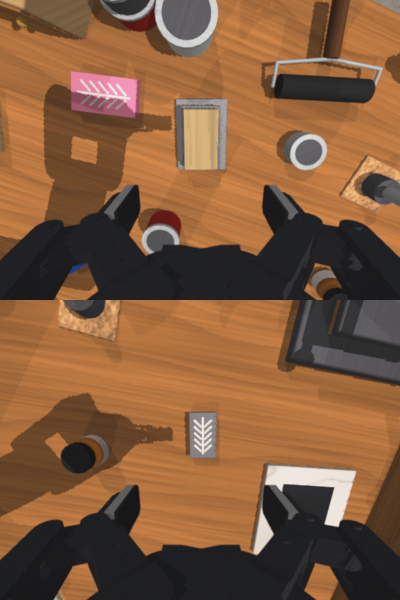

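The top half shows the board centred on the large block, measured at (643.3,194.2). The bottom half shows the small block at (202,434) between the jaws.

```bash
python3 -m creep '[{"gripper":-1,"translation":[-0.0005,-0.002,-0.05],"turn":0},{"gripper":-1,"translation":[0,0,-0.06],"turn":0},{"gripper":-1,"translation":[0,0,-0.06],"turn":0},{"gripper":-1,"translation":[0,0,-0.04],"turn":0},{"gripper":-1,"translation":[0,0,-0.015],"turn":0},{"gripper":-1,"translation":[0,0,-0.006],"turn":0},{"gripper":-1,"translation":[0,0,0],"turn":0}]'
python3 -m creep '[{"gripper":-0.4,"translation":[0,0,0],"turn":0},{"gripper":0.5,"translation":[0,0,0],"turn":0},{"gripper":0.5,"translation":[0,0,0],"turn":0},{"gripper":0.5,"translation":[0,0,0],"turn":0},{"gripper":0.5,"translation":[0,0,0],"turn":0}]' 50
```

```text
clock: 25.75
position: [0.4869, -0.3772, 0.0247]
eef_rot: [0.996, 0.085, 0.001, 0.001]
ft_force: [0.4, -0.7, 0.7]
finger_gap: 1.002
grasp_force: 0.0
clock: 26.38
position: [0.4866, -0.3774, 0.0245]
eef_rot: [0.996, 0.085, 0.001, 0.001]
ft_force: [-0.8, 1.1, 5.8]
finger_gap: 0.526
grasp_force: 52.4
```

```bash
python3 -m creep '[{"gripper":0.6,"translation":[0,0,0.03],"turn":0},{"gripper":0.6,"translation":[0,0,0.06],"turn":0},{"gripper":0.6,"translation":[0,0,0.05],"turn":0},{"gripper":0.6,"translation":[0.01,0.03,0.04],"turn":0},{"gripper":0.6,"translation":[0.015,0.05,0.02],"turn":0.05},{"gripper":0.6,"translation":[0.015,0.052,0],"turn":0.05},{"gripper":0.6,"translation":[0.015,0.052,0],"turn":0.067},{"gripper":0.6,"translation":[0.015,0.052,0],"turn":0}]'
python3 -m creep '[{"gripper":0.6,"translation":[0.015,0.052,0],"turn":0},{"gripper":0.6,"translation":[0.015,0.052,0],"turn":0},{"gripper":0.6,"translation":[0.015,0.052,0],"turn":0},{"gripper":0.6,"translation":[0.015,0.052,0],"turn":0},{"gripper":0.6,"translation":[0.015,0.052,0],"turn":0},{"gripper":0.6,"translation":[0.01,0.04,0],"turn":0},{"gripper":0.6,"translation":[0,0.025,0],"turn":0},{"gripper":0.6,"translation":[0,0,0],"turn":0}]'
python3 - <<'E'
from m import *
e=R.from_quat(state()['eef_rot']).as_matrix();print(np.degrees(np.arctan2(e[1,1],e[0,1])),state()['position'])
E
```

```text
clock: 27.38
position: [0.5564, -0.1393, 0.2236]
eef_rot: [0.986, 0.168, 0.0, 0.0]
ft_force: [1.0, -0.5, -0.8]
finger_gap: 0.525
grasp_force: 51.6
clock: 28.38
position: [0.6409, 0.1856, 0.2231]
eef_rot: [0.986, 0.169, -0.0, -0.0]
ft_force: [0.4, -1.3, -0.7]
finger_gap: 0.526
grasp_force: 51.6
-70.55588568648707 [0.64092264 0.18564965 0.2231369 ]
```

```bash
python3 -m creep '[{"gripper":0.6,"translation":[0.0025,0.008,-0.03],"turn":0.005},{"gripper":0.6,"translation":[0,0,-0.05],"turn":0},{"gripper":0.6,"translation":[0,0,-0.04],"turn":0},{"gripper":0.6,"translation":[0,0,-0.018],"turn":0},{"gripper":0.6,"translation":[0,0,-0.005],"turn":0},{"gripper":0.6,"translation":[0,0,0],"turn":0},{"gripper":0.6,"translation":[0,0,-0.002],"turn":0},{"gripper":0.6,"translation":[0,0,0],"turn":0}]'
```

```text
clock: 29.38
position: [0.644, 0.1921, 0.0792]
eef_rot: [0.985, 0.17, 0.001, 0.0]
ft_force: [-0.6, 0.9, -2.0]
finger_gap: 0.527
grasp_force: 51.6
```

```bash
python3 -m creep '[{"gripper":0.6,"translation":[0,0.001,-0.001],"turn":0},{"gripper":0.6,"translation":[0,0,-0.001],"turn":0},{"gripper":0.6,"translation":[0,0,-0.001],"turn":0},{"gripper":0.6,"translation":[0,0,0],"turn":0}]'
```

```text
clock: 29.88
position: [0.6438, 0.1931, 0.0765]
eef_rot: [0.985, 0.17, 0.0, 0.0]
ft_force: [-3.7, 0.0, 6.8]
finger_gap: 0.525
grasp_force: 52.3
```

```bash
python3 -m creep '[{"gripper":0.1,"translation":[0,0,0],"turn":0},{"gripper":-1,"translation":[0,0,0],"turn":0},{"gripper":-1,"translation":[0,0,0],"turn":0},{"gripper":-1,"translation":[0,0,0.03],"turn":0},{"gripper":-1,"translation":[0,0,0.05],"turn":0},{"gripper":-1,"translation":[0,0,0.06],"turn":0},{"gripper":-1,"translation":[0,0,0.05],"turn":0},{"gripper":-1,"translation":[0,0,0],"turn":0}]'
python3 - <<'E'
from m import *
import pickle
c=snap('wrist','w10.png'); pickle.dump(c,open('w10.pkl','wb'))
E
python3 -m creep '[{"gripper":-1,"translation":[0.002,-0.05,0],"turn":0},{"gripper":-1,"translation":[0.004,-0.05,0],"turn":0},{"gripper":-1,"translation":[0.004,-0.05,0],"turn":0},{"gripper":-1,"translation":[0.004,-0.05,0],"turn":0},{"gripper":-1,"translation":[0.004,-0.05,0],"turn":0},{"gripper":-1,"translation":[0.004,-0.05,0],"turn":0},{"gripper":-1,"translation":[0,-0.04,0],"turn":0},{"gripper":-1,"translation":[0,-0.018,0],"turn":0}]'
python3 -m creep '[{"gripper":-1,"translation":[0,0,0],"turn":0}]'
python3 - <<'E'
from m import *
import pickle
c=snap('wrist','w11.png'); pickle.dump(c,open('w11.pkl','wb'))
a=pickle.load(open('w10.pkl','rb'))
for roi in((283,150,360,290),(290,150,352,290)): print('small',rect(a,roi,.074,(100,0,60),(179,70,150))[0])
g=cv2.cvtColor(c['img'],cv2.COLOR_RGB2GRAY)[180:270,280:370]
n,l,s,ce=cv2.connectedComponentsWithStats((g>165).astype(np.uint8))
for i in range(1,n):
    if s[i,4]>80: print(s[i],ce[i]+[280,180],cast(c,[ce[i]+[280,180]],.077))
print(state()['position'])
cv2.imwrite('pics/w1011.png',np.hstack([i['img'][120:310,220:420] for i in(a,c)]).repeat(2,0).repeat(2,1)[:,:,::-1])
E
```

```text
clock: 30.88
position: [0.6448, 0.1932, 0.2701]
eef_rot: [0.985, 0.17, 0.004, 0.0]
ft_force: [0.2, 0.2, 0.0]
finger_gap: 1.001
grasp_force: 0.0
clock: 31.92
position: [0.6653, -0.167, 0.2633]
eef_rot: [0.986, 0.169, -0.001, -0.001]
ft_force: [-0.3, -0.4, -0.5]
finger_gap: 0.997
grasp_force: 0.0
clock: 32.05
position: [0.6656, -0.1653, 0.2642]
eef_rot: [0.986, 0.17, -0.001, -0.001]
ft_force: [0.8, -0.2, -0.5]
finger_gap: 1.002
grasp_force: 0.0
small [645.4 190.5  76.9  50.5  19.7]
small [645.4 190.5  76.9  50.5  19.7]
[ 10   0  22  14 158] [298.90506329 186.06329114] [[ 0.69329942 -0.13268366  0.077     ]]
[ 71   3  19  19 180] [360.2        193.38333333] [[ 0.70587706 -0.18824687  0.077     ]]
[  0  15  27  51 389] [290.13624679 224.95886889] [[ 0.65581599 -0.13641906  0.077     ]]
[ 32  35  22  21 377] [322.53580902 225.01591512] [[ 0.666036   -0.16542219  0.077     ]]
[68 41 12 14 91] [352.31868132 227.15384615] [[ 0.67354158 -0.19279798  0.077     ]]
[ 0.66579074 -0.16416704  0.26468555]
```

View pics/w1011.png

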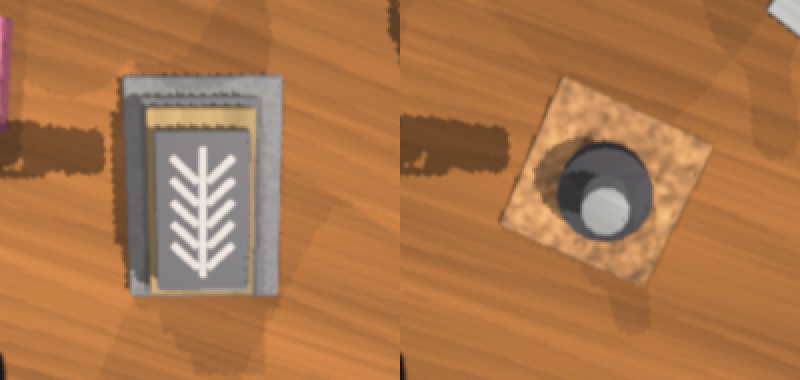

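The left crop shows the small block over the board with its face spanning x 156–250 and y 130–291, so the full-image centre is (321.5,225). The right crop shows the weight upright on the mat, with its handle at full-image (322.5,225).

```bash
python3 - <<'E'
from m import *
import pickle
a=pickle.load(open('w10.pkl','rb'))
w=cast(a,[(298,186),(344.5,186),(345,265),(298.5,265)],.074); print(w.mean(0),np.linalg.norm(w-np.roll(w,1,0),axis=1))
E
python3 -m creep '[{"gripper":-1,"translation":[0.0005,-0.001,-0.05],"turn":0},{"gripper":-1,"translation":[0,0,-0.06],"turn":0},{"gripper":-1,"translation":[0,0,-0.06],"turn":0},{"gripper":-1,"translation":[0,0,-0.025],"turn":0},{"gripper":-1,"translation":[0,0,0],"turn":0}]' 60
```

```text
[0.64342138 0.19278358 0.074     ] [0.07885392 0.04404634 0.07889232 0.04690881]
clock: 32.72
position: [0.6657, -0.1638, 0.0687]
eef_rot: [0.985, 0.171, -0.002, -0.001]
ft_force: [0.3, -0.2, 0.8]
finger_gap: 0.995
grasp_force: 0.0
```

```bash
python3 -m creep '[{"gripper":0,"translation":[0,-0.0012,0],"turn":0},{"gripper":1,"translation":[0,0,0],"turn":0},{"gripper":1,"translation":[0,0,0],"turn":0},{"gripper":1,"translation":[0,0,0],"turn":0},{"gripper":1,"translation":[0,0,0],"turn":0}]' 60
python3 -m creep '[{"gripper":1,"translation":[0,0,0.03],"turn":0},{"gripper":1,"translation":[0,0,0.05],"turn":0},{"gripper":1,"translation":[0,0,0.06],"turn":0},{"gripper":1,"translation":[0,0.02,0.05],"turn":0},{"gripper":1,"translation":[-0.003,0.04,0],"turn":0},{"gripper":1,"translation":[-0.004,0.05,0],"turn":0},{"gripper":1,"translation":[-0.004,0.05,0],"turn":0},{"gripper":1,"translation":[-0.004,0.05,0],"turn":0}]'
python3 -m creep '[{"gripper":1,"translation":[-0.004,0.05,0],"turn":0},{"gripper":1,"translation":[-0.004,0.05,0],"turn":0},{"gripper":1,"translation":[0,0.035,0],"turn":0},{"gripper":1,"translation":[0,0.014,0],"turn":0},{"gripper":1,"translation":[0,0,0],"turn":0},{"gripper":1,"translation":[0,0,0],"turn":0},{"gripper":1,"translation":[0,0,0],"turn":0}]'
```

```text
clock: 33.35
position: [0.6665, -0.1669, 0.0713]
eef_rot: [0.985, 0.17, 0.0, -0.0]
ft_force: [-1.2, 3.5, 6.6]
finger_gap: 0.26
grasp_force: 58.6
clock: 34.35
position: [0.6507, 0.0442, 0.2589]
eef_rot: [0.985, 0.17, -0.001, -0.0]
ft_force: [0.7, 0.0, -6.0]
finger_gap: 0.262
grasp_force: 60.0
clock: 35.22
position: [0.6435, 0.1905, 0.2604]
eef_rot: [0.986, 0.169, -0.0, 0.0]
ft_force: [1.4, 0.5, -6.2]
finger_gap: 0.258
grasp_force: 60.2
```

```bash
python3 -m creep '[{"gripper":1,"translation":[0,0.0022,-0.04],"turn":0},{"gripper":1,"translation":[0,0,-0.04],"turn":0},{"gripper":1,"translation":[0,0,-0.025],"turn":0},{"gripper":1,"translation":[0,0,-0.009],"turn":0},{"gripper":1,"translation":[0,0,0],"turn":0},{"gripper":1,"translation":[0,0,-0.002],"turn":0},{"gripper":1,"translation":[0,0,-0.001],"turn":0},{"gripper":1,"translation":[0,0,0],"turn":0}]'
```

```text
clock: 36.22
position: [0.6434, 0.194, 0.1439]
eef_rot: [0.985, 0.17, 0.0, 0.0]
ft_force: [-0.2, 0.1, -6.5]
finger_gap: 0.261
grasp_force: 60.0
```

```bash
python3 -m creep '[{"gripper":1,"translation":[0,-0.0005,-0.001],"turn":0},{"gripper":1,"translation":[0,0,-0.001],"turn":0},{"gripper":1,"translation":[0,0,-0.001],"turn":0},{"gripper":1,"translation":[0,0,0],"turn":0}]'
```

```text
clock: 36.72
position: [0.6433, 0.1935, 0.1405]
eef_rot: [0.985, 0.17, 0.0, -0.0]
ft_force: [1.0, -0.1, -6.4]
finger_gap: 0.259
grasp_force: 60.5
```

```bash
python3 -m creep '[{"gripper":1,"translation":[0,0,-0.001],"turn":0},{"gripper":1,"translation":[0,0,0],"turn":0}]'
```

```text
clock: 36.98
position: [0.6435, 0.1936, 0.1404]
eef_rot: [0.985, 0.17, 0.001, 0.0]
ft_force: [-2.1, -0.6, 2.0]
finger_gap: 0.265
grasp_force: 61.0
```

Contact. Release, rise and check.

```bash
python3 -m creep '[{"gripper":0.2,"translation":[0,0,0],"turn":0},{"gripper":-0.5,"translation":[0,0,0],"turn":0},{"gripper":-1,"translation":[0,0,0],"turn":0},{"gripper":-1,"translation":[0,0,0],"turn":0},{"gripper":-1,"translation":[0,0,0.03],"turn":0},{"gripper":-1,"translation":[0,0,0.05],"turn":0},{"gripper":-1,"translation":[0,0,0.05],"turn":0},{"gripper":-1,"translation":[0,0,0],"turn":0}]'
python3 - <<'E'
from m import *
S=snap('scene');D=snap('side');W=snap('wrist')
g=cv2.resize(S['img'][230:390,250:450],(400,320));h=cv2.resize(D['img'][110:270,250:450],(400,320))
cv2.imwrite('pics/fin.png',np.hstack([g,h])[:,:,::-1])
g=cv2.cvtColor(W['img'],cv2.COLOR_RGB2GRAY)[190:300,270:380]
n,l,s,ce=cv2.connectedComponentsWithStats((g>165).astype(np.uint8))
for i in range(1,n):
    if s[i,4]>150: print(s[i],cast(W,[ce[i]+[270,190]],.146))
E
```

```text
clock: 37.98
position: [0.6443, 0.1937, 0.2742]
eef_rot: [0.985, 0.17, 0.004, 0.0]
ft_force: [0.1, -0.1, 0.0]
finger_gap: 0.998
grasp_force: 0.0
[ 38  42  28  26 299] [[0.64092145 0.1906742  0.146     ]]
```

View pics/fin.png

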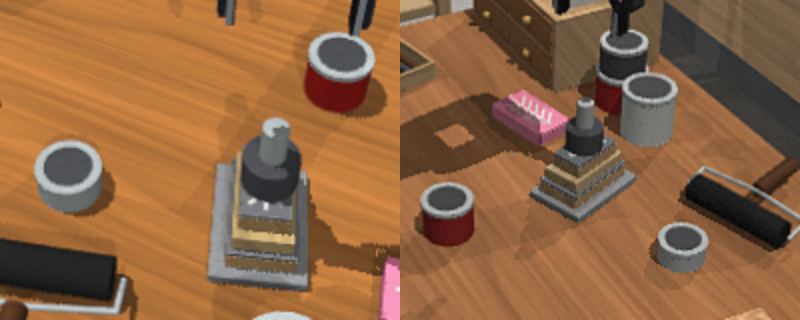

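The pile stands complete with the weight upright on top. In the crop the handle is at about (275,135) left and (586,110) right, centred within about 3 mm.

```bash
python3 -c "
from bench import hand_in
print(hand_in())"
```

```text
the job is handed in; nothing more can be done
None
```

I built the pile on the bed (large block, board, small block, weight upright, each about 3 mm or less off centre by camera) after standing the weight on the mat, and handed it in at about 38 s; one board grasp slipped and was redone (about 60 N at the wrist), no tin or jar was visibly disturbed, and no verdict was returned.

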